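# Draw the red test probe from its slanted stand and hold it over the terminal strip

## Robot

A 6-joint arm with a two-finger parallel gripper is mounted at the origin on a cart in front of the work surface, level with it; the furniture and walls round the work are solid. World frame = base frame: x ahead of the robot, y to its left, z up, the work surface at z = 0. Lengths are in mm, angles in rad, forces in N, time in s.
With the tool pointing down it reaches from about 375 to 925 mm from the base axis. Payload 5.7 kg.
Tool frame: the origin (TCP) lies midway between the tips of the shut fingers; the grasp point (between the pads) lies 19 mm behind it; z points along the fingers, y is the line along which they close (so a half turn about z gives the same grasp; the last joint's range is limited). The gripper opens to 85 mm and grips with 20 to 120 N. Pads are 22 mm wide; open, the fingers measure 114 mm over their backs; the gripper's body (76 mm by 85 mm) begins 54 mm behind the grasp point. The pads swing forward as they close: fully open they stand 13 mm farther back than shut.
Start: joints at [-1.35, 0.359, 1.51, -0, 1.272, -0.115], TCP at [197.699, -566.461, 231.267] pointing down, gripper open.
Joint ranges: [-2.97, 2.97], [-1.01, 2.36], [0.21, 2.38], [-0.96, 4.11], [0.2, 2.71], [-2.98, 2.98]. Speed limits (rad/s): [2.39, 2.39, 3.14, 3.14, 3.14, 3.14].

## Interface

Orientations are given as a unit quaternion [w, x, y, z].
In Python, from workcell import arm gives the robot as it stands.
- The arm moves only by the shell command python3 -m inch 'ROWS'. ROWS is JSON, a list of rows, each a list of 7 numbers: the shift along the tool's x, y, z in cm, then the turn, a rotation vector about the tool's x, y, z in rad, then the opening, from -1 (shut) to 1 (fully open). In form: [[x, y, z, wx, wy, wz, gripper], ...]. A call has exactly 5 rows; each row is the pose to reach, as a shift and turn from the pose commanded when the call began, along the tool's axes at that moment; what a row does not reach only later rows make up. A row lasts 1/10 s, in which the tool goes at most 50 mm and 8.59 degrees, less where a joint would pass 70% of its speed; a pose out of reach is approached as far as the arm can. A call with a gripper value outside its range is refused whole. The fingers move at their own pace and stop on an object; the grip force is fixed at half the most. Time passes only in rows, so rows that repeat a pose let the fingers close, or fill a call up. It gives the time, the measured TCP pose, the force, the opening and the grip force at its end, in the units of the state.
- arm.observe(): the state, without advancing time (a new reading comes with each control period).
- arm.read_camera(name): name is "scene" or "top" or "wrist"; returns (picture, depth): 400x640x3 uint8, red, green, blue; 400x640 float32, mm along the optical axis (not along the pixel's ray), 0 where there is no reading.
- arm.camera_info(name): a dict with "fx", "fy", "cx", "cy" (pixels), "distortion" ([k1, k2, p1, p2, k3] as OpenCV has them; the pictures are not rectified), "extrinsics" (4x4, takes a point from camera to world coordinates). Camera axes: x right, y down, z forward; pixel columns grow to the right and rows downward; lengths in mm; the calibration is good to about 2 mm. A picture is of the moment at which its call begins: read the wrist's pose just before it. camera_info takes no time and is no camera call; for the wrist camera it gives the pose at the moment of the call.
- arm.hand_in(): hands the job in; it is judged then, once.
The state is a dict: "time": time; "q": joint angles; "dq": joint speeds; "joint_torque": joint torques, N m; "eef_pos": TCP position; "eef_rot": TCP orientation; "force": force on the tool from outside, world axes, zero at the start; "ft_torque": the same for the moment, N m; "gripper_width": finger opening in mm; "grasp_force": force on a finger pad.
Only numpy, scipy, OpenCV 4.12 (cv2) and the standard library are available. Lean on these libraries where they do the work, as an engineer would, in place of code of your own. Each camera call takes 0.05 s, during which the arm holds its last target. There are 200 camera calls.

## Task

Draw the red test probe out of the slanted tube of its stand, turn it so that its metal tip points straight down, and finish while still holding it like that in the gripper, with the tip raised about 4 cm above the middle of the terminal strip on the green circuit board, ready for a measurement. Do not touch the board or the strip with the probe, and leave the black probe in its stand and the things lying round the work where they are.

Things in the scene. Friction and masses are not known exactly. Their poses are not given: they have to be found in the camera images.
- probe_red_mid (a point): Centre of the loose red test probe: round plastic barrel with a bare metal tip, 122 mm long, about 25 g, parked tip down in the slanted tube of its stand, leaning about 41 degrees from vertical toward the stand's -x (the robot's right, turned up to 27 degrees toward the robot). Its y axis runs along the probe from tip to tail (61 mm each way); its x axis lies across it and level at the start. The last 48 mm at the tail stand out of the tube.
- probe_red_tip (a point): Point of the red probe's metal tip, 61 mm from its centre; same axes.
- probe_red_grip (a point): Point on the red probe's axis, 39 mm from its centre toward the tail and 22 mm from the tail end, in the middle of the free length: grip here across the x axis, along the probe from its tail end or steeper; 12 mm thick. The barrel tapers from a 17 mm collar (19 mm from the centre toward the tip) to 10 mm (49 mm toward the tail); a small block 10 mm wide juts out on its -z side just above this point.
- probe_red: The same red probe; this origin lies beside its centre, 8.6 mm from the axis toward the probe's -z.
- stand_red: Fixed stand in which the red probe is parked: dark steel base plate 80 x 58 x 8 mm carrying a slanted aluminium tube, 26 mm outside, 20 mm inside, that leans 38 degrees from vertical toward the stand's -x. Origin: centre of the underside of the base, on the bench top. The probe is in the tube over a length of 75 mm and lies loose in it; draw it out along its own length.
- stand_red_mouth (a point): Centre of the upper open end of the red probe's tube, 81 mm above the bench; axes as its stand.
- board: Fixed green circuit board 66 x 80 mm on brass feet, its upper face 10 mm above the bench, with a white five-way terminal strip (18 x 62 mm, along the board's y axis) on its middle. Origin: centre below the board, on the bench top.
- strip_top (a point): Middle of the top of the terminal strip, 27 mm above the bench; nothing on the board is higher.
- probe_black: Black test probe of the same shape, leaning in the same way in another stand of the same kind (its tail about 120 mm above the bench). Bystander: leave it where it is. Origin and axes as for the red probe's body.
- stand_black: Fixed stand of the black probe, same shape as the red probe's; origin: centre of its underside. Both stands and the board stand in a row along the bench's front edge; behind the row (from about x = 0.53 on) is a fixed bench power supply 150 mm high, with another on top of it: keep the gripper clear of them.
- solder_spool: Loose spool of solder wire with black flanges, 60 mm across, 40 mm high, standing; origin: centre of its underside. Bystander.
- tape_roll: Loose roll of beige tape, 75 mm across, 19 mm high, lying flat beyond the spool; origin: centre of its underside. Bystander.
- pen_blue: Loose grey and white pen, 134 x 10 x 10 mm, lying near the bench's front edge along y; origin: centre of its underside. Bystander.
- hex_key: Loose black hex key, 26 x 82 x 5 mm, lying near the bench's front edge; origin: centre of its underside. Bystander.
- wrist_strap: Loose dark blue wrist band with a steel buckle, 50 x 70 x 20 mm, lying at the left; origin: centre of its underside. Bystander.

How it is judged:
By the outcome, as a careful person would: the job done as asked, in the order asked, and still so for the second after the job is handed in, while the arm keeps its last pose, push and grip.
It also fails if it takes over 35 s, if anything falls off the work surface, if the arm or the gripper's body presses on something with over 40 N, if the wrist force passes 120 N, or if a joint passes its speed limit or range.

## Working session

There is one attempt and no reset: what is moved stays moved. The work goes in short steps, Python scripts to look and compute and a shell command to move; the robot and the scene stay as the last step left them, time stands still between calls to the robot, and variables do not carry over. Pictures are saved under pics/ and viewed, at most 10 in all, crops included, and the job is handed in when it is done.

```bash
mkdir -p pics; ls; python3 - <<'E'
from workcell import arm
import cv2,numpy as np
print(arm.observe())
for n in("scene","top"):
    p,d=arm.read_camera(n); cv2.imwrite(f"pics/{n}0.png",p[:,:,::-1]); np.save(f"pics/{n}0.npy",d)
    print(n,arm.camera_info(n))
E
```

```text
pics
{'time': 0.0, 'q': array([-1.35009412e+00,  3.59536750e-01,  1.51145422e+00,  1.45302255e-05,
        1.27249138e+00, -1.15116877e-01]), 'dq': array([-0.00021223,  0.00048008,  0.00146024, -0.00058003,  0.00048093,
        0.00035303]), 'joint_torque': array([-6.77858316e-04, -5.27611649e+01, -2.78611887e+01,  2.38244871e-05,
        1.29568577e-02, -5.41904548e-07]), 'eef_pos': array([ 197.56175619, -565.81138498,  230.42639234]), 'eef_rot': array([-9.43898865e-04,  9.85936200e-01,  1.67119471e-01, -4.29253610e-05]), 'force': array([ 0.47841497,  0.0236055 , -0.40279799]), 'ft_torque': array([-0.01998989,  0.02153594,  0.02017641]), 'grasp_force': 0.0, 'gripper_width': 85.37249116393855}
scene {'fx': 440.45871677666025, 'fy': 440.45871677666025, 'cx': 318.2090796004693, 'cy': 192.4957338019198, 'distortion': array([-0.03896775,  0.        ,  0.        ,  0.        ,  0.        ]), 'extrinsics': array([[ 9.97971403e-01,  5.53075819e-02, -3.15301527e-02,
         5.13814557e+02],
       [ 6.18933420e-02, -7.26886339e-01,  6.83963058e-01,
        -4.74346648e+02],
       [ 1.49095056e-02, -6.84527079e-01, -7.28834950e-01,
         8.12187896e+02],
       [ 0.00000000e+00,  0.00000000e+00,  0.00000000e+00,
         1.00000000e+00]])}
top {'fx': 374.90563551165724, 'fy': 374.90563551165724, 'cx': 316.7898987368646, 'cy': 199.9187027966377, 'distortion': array([-0.02156522,  0.        ,  0.        ,  0.        ,  0.        ]), 'extrinsics': array([[-2.66375911e-02, -9.96417166e-01,  8.02699850e-02,
         4.37313353e+02],
       [-9.99643313e-01,  2.63973014e-02, -4.05339063e-03,
         1.66792229e+02],
       [ 1.91995701e-03, -8.03493263e-02, -9.96764917e-01,
         9.38974069e+02],
       [ 0.00000000e+00,  0.00000000e+00,  0.00000000e+00,
         1.00000000e+00]])}
```

View pics/scene0.png

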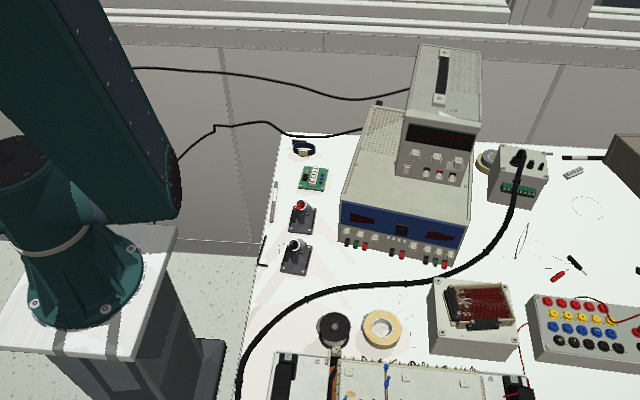

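View pics/top0.png

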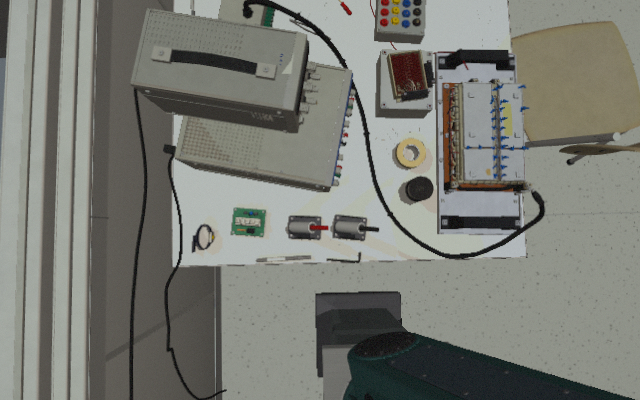

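The scene view shows the black probe in its stand at about (295,250), the red probe at (300,208) and the board at (312,178). In the top view the red tail is near (327,227), the board near (249,222) and the black tail near (377,229). I'll enlarge the top view and read positions from depth.

```bash
cat > h.py <<'E'
import numpy as np,cv2
from workcell import arm
from scipy.spatial.transform import Rotation as R
def ray(info,u,v):
    K=np.array([[info['fx'],0,info['cx']],[0,info['fy'],info['cy']],[0,0,1]])
    return cv2.undistortPoints(np.array([[[u,v]]],float),K,info['distortion'])[0,0]
def world(info,u,v,z):
    x,y=ray(info,u,v); return (info['extrinsics']@[x*z,y*z,z,1])[:3]
def cloud(info,d,u0,u1,v0,v1):
    v,u=np.mgrid[v0:v1,u0:u1]
    K=np.array([[info['fx'],0,info['cx']],[0,info['fy'],info['cy']],[0,0,1]])
    p=cv2.undistortPoints(np.stack([u.ravel(),v.ravel()],1).astype(float)[:,None],K,info['distortion'])[:,0]
    z=d[v0:v1,u0:u1].ravel(); P=np.c_[p*z[:,None],z,np.ones(len(z))]
    return (P@info['extrinsics'].T)[:,:3].reshape(v1-v0,u1-u0,3)
E
python3 - <<'E'
from h import *
im=cv2.imread("pics/top0.png");d=np.load("pics/top0.npy");i=arm.camera_info("top")
c=im[195:260,225:385];cv2.imwrite("pics/topc.png",cv2.resize(c,None,fx=5,fy=5,interpolation=cv2.INTER_CUBIC))
W=cloud(i,d,225,385,195,260)
red=(c[...,2]>130)&(c[...,1]<70)&(c[...,0]<70)
P=W[red];print(len(P),P[np.argsort(P[:,1])].round(0)[::3].tolist())
g=(c[...,1]>c[...,2]*1.25+10)&(c[...,1]>c[...,0]*1.1)
g[:,60:]=0
G=W[g];print(np.argwhere(g).mean(0),cv2.minAreaRect(G[:,:2].astype(np.float32)),np.median(G,0))
B=W[:,:60].reshape(-1,3);s=B[(B[:,2]>22)&(B[:,2]<34)];print('strip',len(s),cv2.minAreaRect(s[:,:2].astype(np.float32)),s.mean(0))
for (u,v) in [(232,255),(340,215)]: print(world(i,u,v,d[v,u]))
E
```

```text
8 [[439.0, 143.0, 107.0], [441.0, 143.0, 113.0], [444.0, 151.0, 110.0]]
[26.56813417 23.35010482] ((455.9508361816406, 269.8376159667969), (208.81829833984375, 63.86121368408203), 84.14435577392578) [462.74871784 334.35593093  10.50640442]
strip 119 ((472.7959899902344, 333.3312683105469), (58.39265823364258, 32.96543884277344), 81.41136169433594) [465.80096276 334.56111821  26.28283207]
[ 3.81171752e+02  3.77385459e+02 -1.40822922e-01]
[473.20580321 106.35317052   7.61837517]
```

View pics/topc.png

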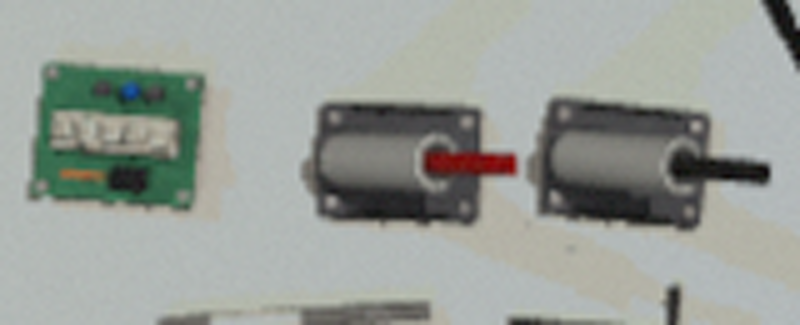

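The enlargement shows the red barrel running from crop (428,160) at the mouth to (515,163) at the tail, and the strip centred at about (116,133). The stand's base corners, (320,103) to (480,108), give it a small yaw. The black tail is at (768,172).

```bash
cat >> h.py <<'E'
def atz(info,u,v,z):
    x,y=ray(info,u,v); E=info['extrinsics']; r=E[:3,:3]@[x,y,1]; return E[:3,3]+r*(z-E[2,3])/r[2]
E
python3 - <<'E'
from h import *
i=arm.camera_info("top")
f=lambda a,b,z:atz(i,225+(a-2)/5,195+(b-2)/5,z).round(1)
print('tail',f(515,163,117),'mouth c',f(436,161,81),'probe@mouth',f(432,161,84))
print('base',[f(a,b,8) for a,b in((320,103),(480,108),(476,226),(318,215))])
print('strip',f(116,133,27),'board',[f(a,b,10) for a,b in((47,65),(204,75),(190,210),(32,198))])
print('black tail',f(768,172,117))
print('wrist',arm.camera_info('wrist'))
E
```

```text
tail [443.  141.4 117. ] mouth c [445.2 176.3  81. ] probe@mouth [445.2 178.1  84. ]
base [array([476.1, 234. ,   8. ]), array([471.5, 154.6,   8. ]), array([413.3, 158.2,   8. ]), array([420.7, 236.1,   8. ])]
strip [463.3 332.1  27. ] board [array([498.4, 369.1,  10. ]), array([491.4, 291.1,  10. ]), array([424.9, 299.1,  10. ]), array([432.8, 377.1,  10. ])]
black tail [436.1  30.8 117. ]
wrist {'fx': 276.9753263993027, 'fy': 276.9753263993027, 'cx': 322.67035025475616, 'cy': 201.0376866626624, 'distortion': array([-0.02322448,  0.        ,  0.        ,  0.        ,  0.        ]), 'extrinsics': array([[ 3.28678427e-01, -9.12786637e-01, -2.42468649e-01,
         2.58809620e+02],
       [-9.44439631e-01, -3.18223316e-01, -8.22660645e-02,
        -5.44338559e+02],
       [-2.06781330e-03,  2.56036082e-01, -9.66665014e-01,
         3.72860007e+02],
       [ 0.00000000e+00,  0.00000000e+00,  0.00000000e+00,
         1.00000000e+00]])}
```

```bash
cat >> h.py <<'E'
def rot(d,yref=(1,0,0)):
    z=np.array(d,float);z/=np.linalg.norm(z);y=np.array(yref,float);y-=z*(y@z);y/=np.linalg.norm(y)
    return np.c_[np.cross(y,z),y,z]
def pose():
    s=arm.observe();q=s['eef_rot'];return s['eef_pos'],R.from_quat(q[[1,2,3,0]]).as_matrix(),s
def delta(p,Rt=None):
    p0,R0,s=pose(); Rt=R0 if Rt is None else Rt
    print('shift cm',(R0.T@(np.array(p)-p0)/10).round(2),'turn',R.from_matrix(R0.T@Rt).as_rotvec().round(3),'at',p0.round(1),'q',s['q'].round(2),'t',s['time'])
A=np.array([-.04,-.655,.755])
E
python3 -c "
from h import *
delta([400,-340,260]);delta([430,-100,270],rot([0,0,-1],(1,-.06,0)))"
```

```text
shift cm [ 26.55 -14.66  -2.92] turn [0. 0. 0.] at [ 197.6 -565.9  230.5] q [-1.35  0.36  1.51  0.    1.27 -0.12] t 0.1
shift cm [ 37.3  -36.33  -3.88] turn [-1.000e-03 -1.000e-03 -1.175e+00] at [ 197.6 -565.9  230.5] q [-1.35  0.36  1.51  0.    1.27 -0.12] t 0.1
```

```bash
python3 -m inch '[[5,-3,-0.8,0,0,-0.14,1],[10,-6,-1.6,0,0,-0.28,1],[15,-9,-2.4,0,0,-0.42,1],[20,-12,-3,0,0,-0.56,1],[23.5,-15,-3.5,0,0,-0.7,1]]'; python3 -c "
from h import *
delta([430,-100,270],rot([0,0,-1],(1,-.06,0)))"
```

```text
time: 0.6
eef_pos: [353.7, -371.6, 262.9]
eef_rot: [-0.0, 0.868, 0.497, 0.0]
force: [0.4, 0.3, 0.4]
gripper_width: 85.3
grasp_force: 0.0
shift cm [27.29 -7.14 -0.71] turn [ 0.   -0.   -0.47] at [ 353.7 -371.6  262.9] q [-0.94  0.2   1.65  0.    1.29 -0.42] t 0.6
```

```bash
python3 -m inch '[[5,-1,-0.2,0,0,-0.1,1],[10,-2,-0.4,0,0,-0.2,1],[15,-3,-0.6,0,0,-0.3,1],[20,-5,-0.7,0,0,-0.4,1],[25,-6.5,-0.7,0,0,-0.46,1]]'; python3 -c "
from h import *
t=np.array([443,141,117.])
delta(t+90*A,rot(-A,(1,-.06,0)))"
```

```text
time: 1.1
eef_pos: [421.8, -131.6, 269.8]
eef_rot: [-0.0, 0.732, 0.681, 0.0]
force: [1.8, -0.9, -0.3]
gripper_width: 85.5
grasp_force: 0.0
shift cm [21.44  0.23  8.49] turn [ 0.003  0.715 -0.011] at [ 421.8 -131.6  269.8] q [-0.46  0.09  1.78  0.    1.28 -0.39] t 1.1
```

```bash
python3 -m inch '[[4,0,0,0,0.14,0,1],[8,0,0,0,0.28,0,1],[12,0,1,0,0.42,0,1],[16,0.1,3,0,0.56,0,1],[19,0.2,5.5,0,0.7,-0.01,1]]'; python3 -c "
from h import *
t=np.array([443,141,117.])
delta(t+90*A,rot(-A,(1,-.06,0)))"
```

```text
time: 1.6
eef_pos: [439.4, 56.9, 215.7]
eef_rot: [-0.233, 0.684, 0.643, 0.254]
force: [0.2, -0.1, -1.0]
gripper_width: 85.2
grasp_force: 0.0
shift cm [-0.07 -0.19  3.97] turn [0.009 0.012 0.001] at [439.4  56.9 215.7] q [-0.56  0.29  1.93  0.63  1.35 -0.78] t 1.6
```

```bash
python3 -m inch '[[0,-0.1,1,0,0,0,1],[0,-0.2,2,0,0.01,0,1],[0,-0.2,2,0,0.01,0,1],[0,-0.2,2,0,0.01,0,1],[0,-0.2,2,0,0.01,0,1]]'; python3 - <<'E'
from h import *
import pickle
i=arm.camera_info("wrist");p,d=arm.read_camera("wrist")
cv2.imwrite("pics/w1.png",p[:,:,::-1]);np.save("pics/w1.npy",d);pickle.dump(i,open("pics/w1.pkl","wb"))
W=cloud(i,d,0,640,0,400);r,g,b=[p[...,k].astype(int) for k in range(3)]
m=(r>90)&(r>2.2*g)&(r>2.2*b)&(d>0)&(W[...,2]>50)&(W[...,2]<150)
P=W[m];v,u=np.nonzero(m);print(len(P),u.min(),u.max(),v.min(),v.max(),P.min(0),P.max(0))
c=P.mean(0);w=np.linalg.svd(P-c)[2][0];w*=np.sign(w[2]);print(c,w)
E
```

```text
time: 2.1
eef_pos: [438.0, 68.0, 200.8]
eef_rot: [-0.235, 0.684, 0.642, 0.255]
force: [-0.7, 0.0, 0.8]
gripper_width: 85.3
grasp_force: 0.0
203 315 592 178 262 [438.08186523  73.56758535  55.01457231] [735.84731332 196.5874601  117.65524358]
[444.61959706 154.14565521 102.53627814] [ 0.76010589 -0.59330855  0.2649981 ]
```

View pics/w1.png

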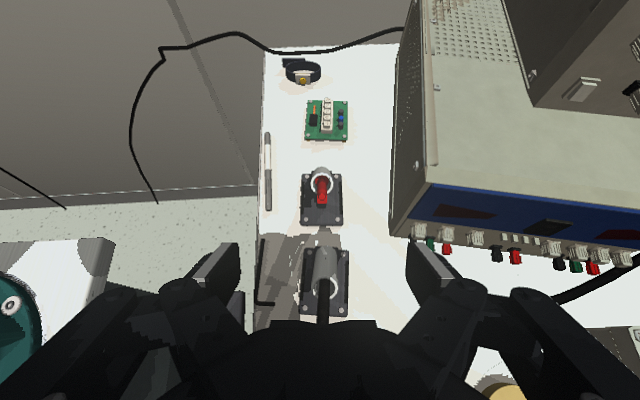

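The wrist view shows the red probe at (320,178) to (322,204), with the tube mouth around (320,183). The black probe is below it at (322,260–325), and the strip is at (328,113). I'll refit using only the red pixels near the probe.

```bash
python3 - <<'E'
from h import *
import pickle
i=pickle.load(open("pics/w1.pkl","rb"));p=cv2.imread("pics/w1.png")[...,::-1];d=np.load("pics/w1.npy")
W=cloud(i,d,0,640,0,400);r,g,b=[p[...,k].astype(int) for k in range(3)]
m=(r>90)&(r>2*g)&(r>2*b)&(d>0)&(W[...,2]>70)&(W[...,0]<470)
m[:, :300]=0;m[:,340:]=0
for v in range(170,215):
    u=np.nonzero(m[v])[0]
    if len(u): print(v,u.min(),u.max(),np.median(W[v,u],0).round(1))
s=(W[...,2]>22)&(W[...,2]<34)&(W[...,1]>280)&(W[...,1]<390)&(W[...,0]<510)&(r>150)&(g>150)
S=W[s];print('strip',len(S),cv2.minAreaRect(S[:,:2].astype(np.float32)),S.mean(0))
E
python3 - <<'E'
import cv2
p=cv2.imread("pics/w1.png")[90:220,280:360]
cv2.imwrite("pics/w1c.png",cv2.resize(p,None,fx=4.5,fy=4.5,interpolation=cv2.INTER_CUBIC))
E
```

```text
180 323 323 [447.2 185.1  73.5]
181 320 324 [445.8 181.9  76.9]
182 319 325 [445.5 178.3  80.8]
183 319 325 [445.2 173.6  87. ]
184 318 325 [444.4 171.2  89.4]
185 318 325 [444.2 167.7  93.3]
186 318 325 [443.9 164.4  96.9]
187 318 325 [443.7 161.1 101. ]
188 318 325 [443.5 158.  104.6]
189 318 326 [443.8 155.5 107.4]
190 318 326 [443.6 152.8 110.3]
191 318 326 [443.5 150.5 112.6]
192 318 326 [443.5 149.2 112.9]
193 318 326 [443.3 147.5 113.6]
194 319 326 [443.6 145.3 116.1]
195 317 326 [443.1 144.4 115.8]
196 317 326 [443.1 143.7 115. ]
197 317 326 [443.  142.6 115.2]
198 317 326 [442.5 142.  114.3]
199 317 326 [442.4 142.9 110.1]
200 317 326 [442.6 142.8 108.2]
201 317 326 [442.5 141.9 107.7]
202 317 326 [442.5 141.3 106.8]
203 318 325 [442.4 140.3 106.5]
strip 145 ((463.7397766113281, 334.0218811035156), (56.03603744506836, 9.424843788146973), 85.69585418701172) [463.60481808 333.26437146  26.85767711]
```

View pics/w1c.png

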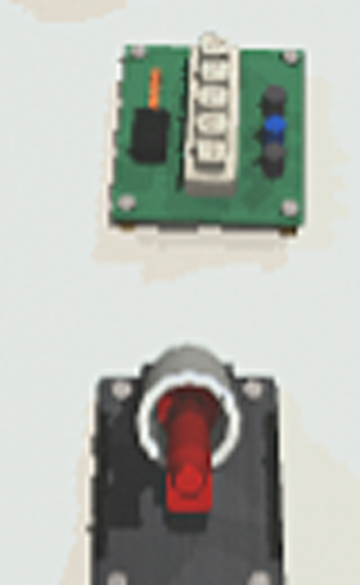

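The crop confirms the red barrel runs straight up out of the tube mouth. The tail face is near crop (190,485) with the block on its underside, and the strip is centred at (212,115).

```bash
cat >> h.py <<'E'
A=np.array([-.03,-.657,.753]);T=np.array([443,141.5,113.5]);Rg=rot(-A,(1,-.045,0))
E
python3 -c "
from h import *
G=T-21*A
delta(G-19*A+60*A,Rg);delta(G-19*A,Rg)"
```

```text
shift cm [-0.09 -0.    9.41] turn [ 0.018  0.01  -0.011] at [438.   68.1 200.7] q [-0.54  0.31  1.95  0.64  1.31 -0.79] t 2.15
shift cm [-0.03 -0.11 15.41] turn [ 0.018  0.01  -0.011] at [438.   68.1 200.7] q [-0.54  0.31  1.95  0.64  1.31 -0.79] t 2.15
```

```bash
python3 -m inch '[[0,0,3,0.01,0,0,1],[-0.1,0,6,0.018,0.01,-0.01,1],[-0.1,0,9,0.018,0.01,-0.01,0.4],[-0.05,-0.05,11,0.018,0.01,-0.01,0.2],[-0.05,-0.1,13,0.018,0.01,-0.01,0.2]]'; python3 - <<'E'
from h import *
i=arm.camera_info("wrist");p,d=arm.read_camera("wrist")
cv2.imwrite("pics/w2.png",p[:,:,::-1])
delta(T-40*A,Rg)
E
```

```text
time: 2.65
eef_pos: [442.8, 153.1, 100.6]
eef_rot: [-0.244, 0.677, 0.646, 0.254]
force: [0.7, 0.7, -0.5]
gripper_width: 51.1
grasp_force: 0.0
shift cm [-0.04  0.23  2.07] turn [-0.004 -0.002 -0.003] at [441.3 154.5  99.2] q [-0.36  0.5   2.06  0.82  1.03 -0.91] t 2.7
```

View pics/w2.png

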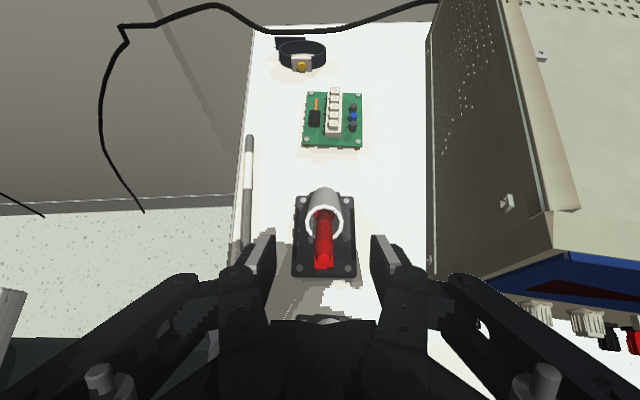

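The fingers' inner faces are at u≈273 and 372, and the red probe is centred between them at u≈323, tail at v≈265. I'll advance and close.

```bash
python3 -m inch '[[0,0.05,1,0,0,0,0.2],[0,0.1,1.9,0,0,0,0.2],[0,0.1,1.9,0,0,0,0.1],[0,0.1,1.9,0,0,0,-0.4],[0,0.1,1.9,0,0,0,-1]]'; python3 -m inch '[[0,0,0,0,0,0,-1],[0,0,0,0,0,0,-1],[0,0,0,0,0,0,-1],[0,0,0,0,0,0,-1],[0,0,0,0,0,0,-1]]'; python3 - <<'E'
from h import *
i=arm.camera_info("wrist");p,d=arm.read_camera("wrist")
cv2.imwrite("pics/w3.png",cv2.resize(p[150:350,200:450,::-1],None,fx=3,fy=3,interpolation=cv2.INTER_CUBIC))
delta(T-40*A,Rg)
E
```

```text
time: 3.2
eef_pos: [444.1, 164.9, 86.7]
eef_rot: [-0.244, 0.677, 0.646, 0.254]
force: [-1.3, 0.4, 0.5]
gripper_width: 18.4
grasp_force: 0.0
time: 3.7
eef_pos: [444.1, 165.0, 86.5]
eef_rot: [-0.244, 0.677, 0.646, 0.254]
force: [0.3, -2.5, 4.5]
gripper_width: 9.2
grasp_force: 59.0
shift cm [0.   0.01 0.41] turn [-0.001 -0.002 -0.003] at [444.  165.1  86.5] q [-0.34  0.52  2.07  0.85  1.   -0.93] t 3.75
```

View pics/w3.png

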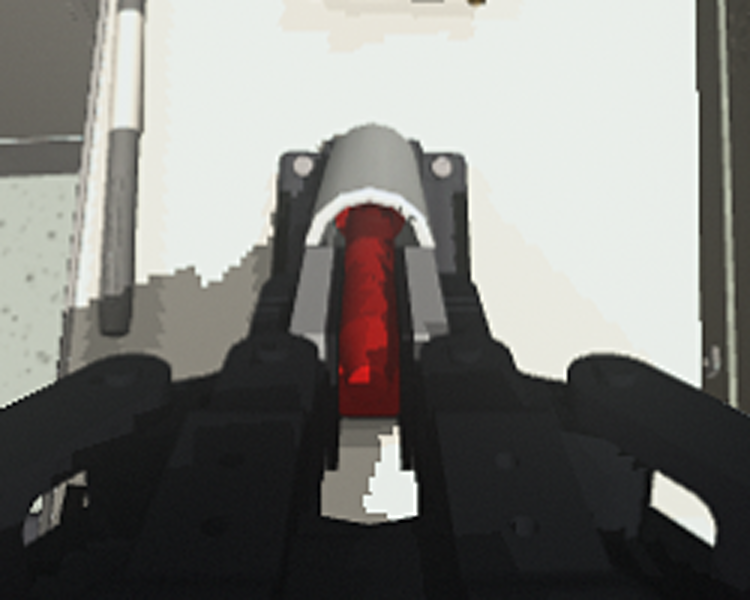

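The pads hold the barrel on both sides, with the collar just visible in the tube mouth at (370,215). I'll draw it straight back along the tool axis.

```bash
python3 -m inch '[[0,0,-0.5,0,0,0,-1],[0,0,-1.5,0,0,0,-1],[0,0,-2.5,0,0,0,-1],[0,0,-3.5,0,0,0,-1],[0,0,-4.5,0,0,0,-1]]'; python3 -m inch '[[0,0,-1.2,0,0,0,-1],[0,0,-2.4,0,0,0,-1],[0,0,-3.6,0,0,0,-1],[0,0,-4.8,0,0,0,-1],[0,0,-6,0,0,0,-1]]';python3 - <<'E'
from h import *
i=arm.camera_info("wrist");p,d=arm.read_camera("wrist")
cv2.imwrite("pics/w4.png",p[:,:,::-1])
delta([463.6,333.5,27+40+100-19],rot([0,0,-1],(1,-.045,0)))
E
```

```text
time: 4.25
eef_pos: [442.0, 134.8, 120.7]
eef_rot: [-0.244, 0.677, 0.646, 0.253]
force: [0.4, -1.0, -0.6]
gripper_width: 9.4
grasp_force: 58.4
time: 4.75
eef_pos: [440.6, 95.3, 166.1]
eef_rot: [-0.244, 0.677, 0.646, 0.254]
force: [-0.2, 0.2, -0.1]
gripper_width: 9.6
grasp_force: 58.4
shift cm [16.81  1.07 17.23] turn [-0.001 -0.719 -0.003] at [441.6  94.3 166.9] q [-0.49  0.38  1.98  0.68  1.23 -0.83] t 4.8
```

View pics/w4.png

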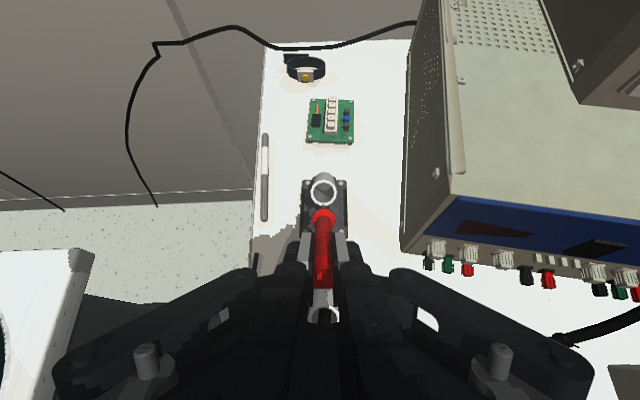

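The probe is clear of the tube, whose mouth is empty at (322,190), and is still held. Next I'll lift, then turn it upright.

```bash
python3 -m inch '[[1.3,0,-1.5,0,0,0,-1],[2.6,0,-3,0,-0.05,0,-1],[3.9,0,-4.5,0,-0.17,0,-1],[5.2,0,-5.5,0,-0.3,0,-1],[6,0,-6,0,-0.43,0,-1]]';python3 -c "
from h import *
delta([463.6,333.5,240],rot([0,0,-1],(1,-.045,0)))"
```

```text
time: 5.3
eef_pos: [442.3, 100.9, 252.1]
eef_rot: [-0.098, 0.717, 0.683, 0.103]
force: [-1.1, -0.2, -0.9]
gripper_width: 9.3
grasp_force: 58.4
shift cm [22.05  0.99  7.73] turn [ 0.001 -0.285 -0.004] at [442.3 100.9 252.1] q [-0.17  0.11  1.83  0.3   1.24 -0.22] t 5.3
```

```bash
python3 -m inch '[[3,0.1,0.5,0,-0.1,0,-1],[7,0.3,1.5,0,-0.2,0,-1],[11,0.5,3,0,-0.285,0,-1],[15,0.7,4.5,0,-0.285,0,-1],[19,0.9,6,0,-0.285,0,-1]]';python3 -m inch '[[1.5,0,0,0,0,0,-1],[2.8,0,0,0,0,0,-1],[3,0,0,0,0,0,-1],[3,0,0,0,0,0,-1],[3,0,0,0,0,0,-1]]'
python3 - <<'E'
from h import *
i=arm.camera_info("wrist");p,d=arm.read_camera("wrist")
cv2.imwrite("pics/w5.png",p[:,:,::-1]);np.save("pics/w5.npy",d)
s,ds=arm.read_camera("scene");cv2.imwrite("pics/s5.png",s[:,:,::-1])
cv2.imwrite("pics/s5c.png",cv2.resize(s[60:260,200:440,::-1],None,fx=3,fy=3,interpolation=cv2.INTER_CUBIC))
W=cloud(i,d,0,640,0,400)
r,g,b=[p[...,k].astype(int) for k in range(3)]
S=W[(W[...,2]>22)&(W[...,2]<34)&(W[...,1]>280)&(W[...,1]<390)&(W[...,0]<510)&(W[...,0]>420)&(r>150)&(g>150)];print('strip',len(S),cv2.minAreaRect(S[:,:2].astype(np.float32)),S.mean(0))
m=(r>60)&(r>2*g)&(r>2*b)&(d<330)&(d>0)
for v in range(0,400,6):
    u=np.nonzero(m[v])[0]
    if len(u)>2: print(v,u.min(),u.max(),np.median(W[v,u],0).round(1))
delta([463.6,333.5,152],rot([0,0,-1],(1,-.045,0)))
E
```

```text
time: 5.8
eef_pos: [458.6, 302.9, 246.7]
eef_rot: [-0.003, 0.723, 0.691, 0.0]
force: [0.2, -0.8, -0.9]
gripper_width: 9.2
grasp_force: 58.5
time: 6.3
eef_pos: [460.9, 328.7, 247.0]
eef_rot: [-0.003, 0.724, 0.69, 0.0]
force: [-0.1, -0.4, -0.3]
gripper_width: 9.3
grasp_force: 58.5
strip 247 ((463.35577392578125, 334.83258056640625), (56.01951599121094, 9.880125045776367), 83.96858215332031) [463.44451483 335.2112997   26.79358354]
210 317 329 [461.4 338.9 204.7]
216 313 333 [461.3 335.2 207.6]
222 312 334 [459.3 331.2 208.4]
228 316 330 [461.6 335.6 232. ]
234 318 330 [461.9 335.8 242.5]
240 319 327 [461.1 335.7 251.2]
246 317 328 [461.1 335.9 259.4]
252 315 326 [460.2 336.4 267.5]
258 315 330 [461.1 335.7 272.6]
264 314 332 [460.9 334.6 276.3]
270 315 329 [460.9 334.1 280.9]
276 313 332 [460.8 332.1 282.4]
282 313 332 [460.8 327.6 279.9]
shift cm [0.42 0.27 9.52] turn [-0.004 -0.005 -0.003] at [461.  328.9 247.1] q [0.49 0.3  1.56 0.01 1.28 0.54] t 6.4
```

View pics/w5.png

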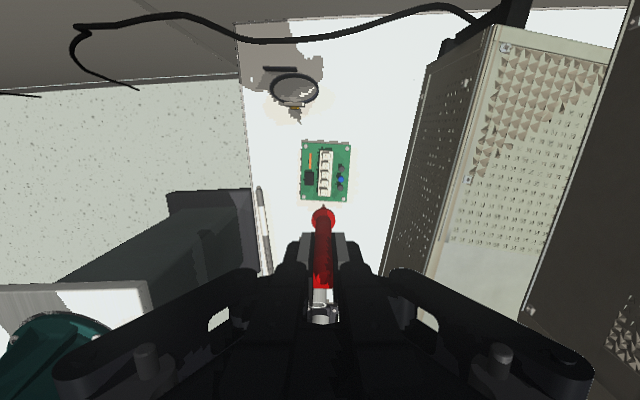

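View pics/s5c.png

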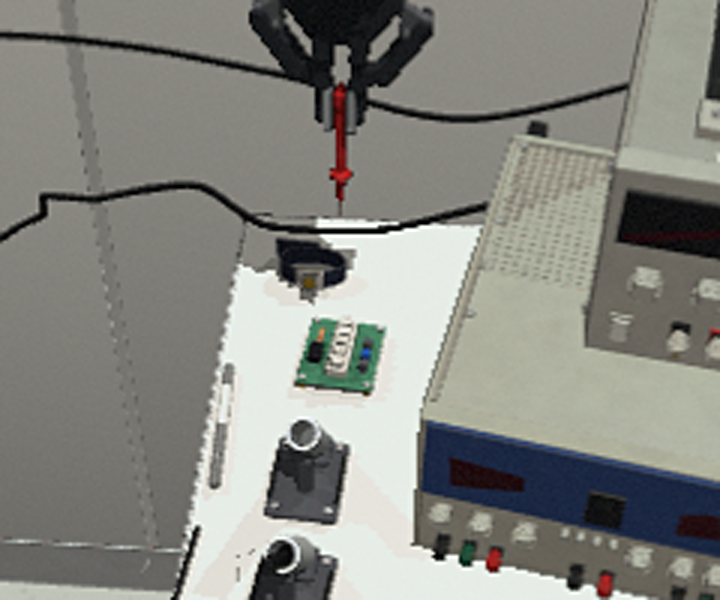

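The wrist view shows the probe upright in the gripper, collar at (323,215) and point near (322,206). The enlarged scene view shows it vertical from (341,88) to its tip at about (340,215), with both stands, the board and the bystanders unmoved. I'll measure tilt and tip by code.

```bash
python3 - <<'E'
from h import *
p0,R0,s=pose()
i=arm.camera_info("wrist");d=np.load("pics/w5.npy");p=cv2.imread("pics/w5.png")[...,::-1]
sc=arm.camera_info("scene")
def proj(i,P):
    E=np.linalg.inv(i['extrinsics']);K=np.array([[i['fx'],0,i['cx']],[0,i['fy'],i['cy']],[0,0,1]])
    return cv2.projectPoints(np.array([P],float),cv2.Rodrigues(E[:3,:3])[0],E[:3,3],K,i['distortion'])[0][0,0].round(1)
g=p0-19*R0[:,2]
for t in(-6,-3,0,3,6):
    a=np.radians(t);q=g+104*np.array([0,np.sin(a),-np.cos(a)]);print(t,q.round(1),'wrist',proj(i,q),'scene',proj(sc,q))
print('wrist column strip');
for v in range(192,214): print(v,[tuple(int(x) for x in p[v,u]) for u in range(319,327)],d[v,319:327].round(0))
q=cv2.imread("pics/s5.png")[...,::-1]
for v in range(118,138): print(v,[tuple(int(x) for x in q[v,u]) for u in range(310,317)])
E
```

```text
-6 [461.1 318.  162.7] wrist [323.8 219.5] scene [312.5 134.4]
-3 [461.1 323.4 162.3] wrist [323.5 213.4] scene [312.6 133. ]
0 [461.1 328.9 162.1] wrist [323.2 207.2] scene [312.8 131.6]
3 [461.1 334.3 162.3] wrist [322.8 201.1] scene [313.  130.1]
6 [461.1 339.7 162.7] wrist [322.5 195. ] scene [313.1 128.5]
wrist column strip
192 [(234, 225, 207), (124, 119, 107), (223, 229, 212), (220, 222, 203), (228, 226, 206), (230, 230, 212), (227, 221, 202), (230, 232, 216)] [379. 380. 371. 371. 372. 371. 371. 372.]
193 [(233, 226, 207), (153, 147, 132), (225, 230, 213), (220, 221, 204), (229, 229, 217), (231, 233, 217), (214, 210, 190), (229, 232, 215)] [379. 373. 372. 371. 370. 372. 372. 372.]
194 [(233, 225, 207), (180, 173, 156), (230, 234, 219), (235, 237, 226), (234, 236, 229), (233, 236, 224), (214, 218, 203), (230, 234, 222)] [380. 373. 373. 371. 372. 371. 372. 372.]
195 [(198, 200, 178), (179, 178, 159), (199, 205, 189), (199, 206, 192), (209, 216, 199), (209, 216, 200), (225, 227, 218), (216, 220, 210)] [382. 381. 373. 373. 373. 373. 374. 373.]
196 [(104, 145, 115), (133, 160, 131)
[... 4690 characters left out ...]
), (131, 130, 122)]
132 [(126, 123, 118), (128, 124, 119), (125, 122, 115), (124, 121, 116), (127, 124, 119), (126, 123, 117), (124, 122, 115)]
133 [(203, 212, 202), (227, 232, 224), (226, 232, 225), (225, 230, 225), (221, 227, 226), (198, 203, 195), (204, 210, 201)]
134 [(235, 241, 234), (235, 242, 235), (236, 242, 235), (236, 242, 235), (236, 242, 236), (235, 242, 235), (236, 243, 236)]
135 [(246, 252, 245), (247, 253, 246), (247, 253, 246), (246, 253, 246), (247, 253, 246), (246, 253, 246), (246, 252, 245)]
136 [(39, 41, 39), (33, 35, 33), (38, 41, 38), (39, 40, 37), (40, 41, 40), (37, 40, 38), (35, 39, 39)]
137 [(0, 0, 0), (0, 0, 0), (0, 0, 0), (0, 0, 0), (0, 0, 0), (0, 0, 0), (0, 0, 0)]
```

```bash
python3 -m inch '[[0.2,0.1,1.5,-0.004,-0.027,0,-1],[0.4,0.2,3.5,-0.004,-0.027,0,-1],[0.4,0.27,5.5,-0.004,-0.027,0,-1],[0.4,0.27,7.5,-0.004,-0.027,0,-1],[0.4,0.27,9,-0.004,-0.027,0,-1]]'; python3 -m inch '[[0,0,0.4,0,0,0,-1],[0,0,0.4,0,0,0,-1],[0,0,0.4,0,0,0,-1],[0,0,0.4,0,0,0,-1],[0,0,0.4,0,0,0,-1]]'
python3 - <<'E'
from h import *
p0,R0,s=pose();i=arm.camera_info("wrist");p,d=arm.read_camera("wrist")
cv2.imwrite("pics/w6.png",p[:,:,::-1])
W=cloud(i,d,310,340,195,215)
print(p0,R0[:,2],s['gripper_width'],s['grasp_force'])
dd=d[195:215,310:340]
for v in range(20):
    m=(dd[v]<240)&(dd[v]>0)
    if m.any(): print(195+v,np.nonzero(m)[0][[0,-1]]+310,np.median(W[v][m],0).round(1))
    if m.sum()>6:break
E
```

```text
time: 6.9
eef_pos: [462.6, 333.9, 154.6]
eef_rot: [0.008, 0.723, 0.69, -0.009]
force: [-0.1, -0.3, -0.1]
gripper_width: 9.3
grasp_force: 58.5
time: 7.4
eef_pos: [464.0, 334.7, 153.8]
eef_rot: [0.008, 0.723, 0.69, -0.007]
force: [0.3, 0.5, 0.6]
gripper_width: 9.6
grasp_force: 58.5
[463.95876506 334.74770583 153.76948252] [ 7.13251037e-04 -2.11880639e-02 -9.99775253e-01] 9.608263830520405 58.486699023633264
204 [323 323] [464.4 335.4  68.9]
205 [322 323] [464.  335.8  73.2]
206 [322 324] [464.4 335.4  74.6]
207 [322 324] [464.4 337.7  85. ]
208 [321 325] [464.7 344.  107.9]
209 [318 327] [464.3 344.  109.7]
```

```bash
python3 -c "
from workcell import arm
print(arm.hand_in())"
```

```text
the job is handed in; nothing more can be done
None
```

I drew the red probe out of its stand and handed the job in with it still gripped, tip pointing straight down (to within about 2°) and measured about 4 cm above the middle of the terminal strip; it met no contact forces on the way, and the last scene view, before the final lowering, showed nothing else moved.

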